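# Seat a link against the stop of an inspection fixture

### The job

Get the link in the inspection fixture ready for measuring: push its free end so that it swings about its pin up to the stop screw, and press it there for a moment with a light, steady push (about 7 N; more than 12 N on the screw would spoil its setting). Then swing the spring pusher in until its plunger is pressed about half-way in by the link's end, so that it keeps the link on the stop, let go, and leave everything else as it is.

Things in the scene. Friction and masses are not known exactly. Their poses are not given: they have to be found in the camera images.
- fixture: dark fixture plate with tapped holes, 240 mm (its x) by 400 mm (its y), 20 mm thick, bolted down; origin at the centre of its underside, so its upper face is 20 mm above the origin. In its frame (x y, mm) the locating pin stands at (20, -140), the stop tower at (59, 25), the pusher's pivot at (-25, 142), an unused rest post 32 mm tall at (90, -120)
- pin (a point): foot of the locating pin, on the plate's upper face. 14.5 mm diameter, topped by a knurled nut of 30 mm diameter that reaches 36 mm above the plate and stands 2 mm clear of the link
- link: aluminium link lying flat on the plate, about 0.29 kg, 16 mm thick, bar 24 mm wide; its bore sits on the pin with 0.75 mm play. Origin at the bore, underside; x axis along the link to the free end. It turns about the pin, rubbing on the plate. Seated, it points along the fixture's +y within 0.06 rad; it starts 0.25 to 0.5 rad anticlockwise of that from above, free end towards the fixture's -x
- link_end (a point): centre of the link's free end, half-way up: a round boss of 40 mm diameter, 16 mm tall, 220 mm from the bore. This end is pushed, towards the fixture's +x
- stop: stop tower on the plate, on the +x side of the link, 30 x 28 mm, 34 mm tall; origin under its centre. A 10 mm set screw, 8 mm above the plate, sticks out towards the fixture's -x and meets the side of the link 165 mm from the bore. How far it sticks out, 4 to 20 mm, is set anew for each batch and not reported. It is rigid; over 12 N from the link would spoil its setting
- pusher (a joint): angle (rad) of the swing-in spring pusher, a steel arm 16 mm wide on a stiff pivot that stays where it is left. At 0 the arm points along the fixture's -x; anticlockwise from above is positive. It starts swung away at -0.5 to 0; at about 1.57 it points along the fixture's -y, and its plunger meets the seated link's end boss from the -x side at about 1.25 to 1.65
- pivot (a point): foot of the pusher's pivot, on the plate's upper face; the pivot is 32 mm across and 29 mm tall. Turning it takes 0.6 N m, about 7 N at the handle
- pusher_handle (a point): the pusher's upright round black handle, 14 mm diameter, from 20 to 64 mm above the plate, 90 mm out from the pivot along the arm; the point lies on its axis, 45 mm above the plate. The arm below it is up to 20 mm tall
- nose: round nose of the spring plunger that points out of the arm's anticlockwise side, 14 mm diameter; origin at its ball's centre, 10 mm above the plate, 62 mm out along the arm and 25 mm to the side of the arm's centre line when free. It can be pushed in 10 mm (3 N plus 0.5 N per mm), then it is solid
- spare_link: another link of the same shape lying loose on the bench, not part of the job; origin at its bore
- ref_sphere: reference sphere on a black cone stand, 160 mm tall, foot 84 mm across; origin under its centre; leave alone
- vise: small steel toolmaker's vice, 70 x 150 x 64 mm, its screw sticking out to its -y side; origin under its centre; leave alone
- gauge_case: wooden gauge-block case, 90 x 170 mm, 42 mm tall; leave alone
- screw_tray: grey plastic tray of screws, 100 x 140 x 28 mm; leave alone
- hex_key: bent hexagon key, 8 mm thick and about 115 mm long, lying on the fixture plate; leave alone
- standoff: loose steel standoff, 20 mm diameter, 42 mm tall, standing on the fixture plate; leave alone

How it is judged (in metres and radians):
On the way, in this order (a step that is already met when the one before it is completed fails the run):
1. the link is pressed against the stop screw with more than 2.5 N for 0.4 s while the pusher is still swung away (contact force between link and stop above 2.5 N and value of joint pusher below 0.8 rad), for 0.4 s.
2. the pusher's nose bears on the link with more than 3.6 N (contact force between link and nose above 3.6 N), for 0.2 s.
At the end, for the whole second after the job is handed in: the pusher's nose bears on the round end of the link with 3.6 to 7.6 N (plunger pressed in by 1.2 to 9.2 mm) and so holds the link on the stop screw (over 1.5 N there); the link lies flat (within 0.03 rad) and still (contact force between link and nose between 3.6 and 7.6 N and contact force between link and stop above 1.5 N and horizontal distance between nose and link_end below 0.032 m and angle between link's own z axis and vertical below 0.03 rad and linear speed of link below 0.01 m/s); the robot touches nothing.
It fails at once if the link is forced against the stop with more than 12 N (contact force between link and stop above 12 N).
It fails at once if the link is pushed elsewhere than near its free end (grasp point over 110 mm from the centre of the free end while pushing the link) (contact force between the fingers and link above 1 N and horizontal distance between the grasp point and link_end above 0.11 m).
It fails at once if a bystander is moved by more than 20 mm (distance of any of spare_link, ref_sphere, vise, gauge_case, screw_tray, hex_key, standoff from where it was at the start of the episode above 0.02 m).
It also fails if it takes over 67 s, if anything falls off the work surface, if the arm or the gripper's body presses on something with over 40 N, if the wrist force passes 120 N, or if a joint passes its speed limit or range.

### The arm

A 6-joint arm with a two-finger parallel gripper is mounted at the origin on the work surface. World frame = base frame: x ahead of the robot, y to its left, z up, the work surface at z = 0. Lengths are in mm, angles in degrees, forces in N, time in s.
With the tool pointing down it reaches from about 300 to 850 mm from the base axis. Payload 4.2 kg.
Tool frame: the origin (TCP) lies between the finger pads; the fingertips stand 19 mm ahead of it and the grasp point (between the pads) is the TCP (env.tips_ahead is the distance from the TCP to the fingertips, in mm); z points along the fingers, y is the direction in which the jaws open and shut (so a half turn about z gives the same grasp; the last joint's range is limited). The gripper opens to 91 mm and grips with 3 to 60 N. Pads are 32 mm wide; open, the fingers measure 118 mm over their backs; the gripper's body (76 mm by 178 mm) begins 60 mm behind the grasp point.
Start: joints at [-68.125, 18.312, 89.639, -0, 72.044, -1.146], TCP at [224.872, -529.22, 232.976] pointing down, gripper open.
Joint ranges: [-177.97, 177.97], [-48.28, 115.42], [12.27, 149.76], [-77.06, 257.06], [2.81, 150.46], [-146.56, 146.56]. Speed limits (degrees/s): [147.25, 147.25, 180, 180, 180, 180].

### API

Orientations are given as [roll, pitch, yaw] about the fixed x, y, z axes, in that order (R = Rz(yaw) Ry(pitch) Rx(roll)).
In Python, from workcell import telemetry, viewer, job_done, env gives the robot as it stands. The module is installed in compiled form; this text tells all that it offers.
- The arm moves only by the shell command python3 -m jog 'ROWS' [FORCE]. ROWS is JSON, a list of rows, each a list of 3 entries, a list of its own where there are three numbers: the shift along the tool's x, y, z in cm, then the turn about the tool's z in degrees, then the opening, from 0 (shut) to 1 (fully open). A call has 1 to 10 rows; each row shifts and turns the pose as measured when the row begins, along the tool's axes as they then stand; what a row does not reach is not made up. A row lasts 1/8 s, in which the tool goes at most 62.5 mm and 10.7 degrees, less where a joint would pass 70% of its speed; a pose out of reach is approached as far as the arm can. A call is refused whole if a number of a shift passes 6.25 or a number of a turn 10.7, either way. A call with a gripper value outside its range is refused whole. The fingers move at their own pace and stop on an object; FORCE is the grip in N (left out, the last holds). Time passes only in rows, so rows that do not move let the fingers close. It gives the time, the measured TCP pose, the force and the opening at its end, in the units of the state.
- telemetry.state(): the state, without advancing time (a new reading comes with each control period).
- viewer.grab_frame(name): name is "scene" or "top"; returns a dict with "color" (480x640x3 uint8, red, green, blue), "K" (3x3 intrinsics, pixels), "k1" (the pictures are not rectified: a ray, as slopes to the right and down, at radius r is drawn at 1 + k1 r^2 times it, then the intrinsics apply), "rvec" (rotation vector, rad) and "tvec" (3), from world to camera coordinates, as OpenCV has them. Camera axes: x right, y down, z forward; pixel columns grow to the right and rows downward; lengths in mm; the calibration is good to about 2 mm. A picture is of the moment at which its call begins. There is no depth.
- job_done(): hands the job in, once; it reports no verdict.
The state is a dict: "time_s": time; "qpos": joint angles; "qvel": joint speeds; "effort": joint torques, N m; "ee_pos": TCP position; "ee_rot": TCP orientation; "force": force on the tool from outside, world axes, zero at the start; "torque": the same for the moment, N m; "gripper_width": finger opening in mm.
Only numpy, scipy, OpenCV 4.12 (cv2) and the standard library are available. Lean on these libraries where they do the work, as an engineer would, in place of code of your own. Each camera call takes 0.05 s, during which the arm holds its last target. There are 200 camera calls.

## Working session

There is one attempt and no reset: what is moved stays moved. The work goes in short steps, Python scripts to look and compute and a shell command to move; the robot and the scene stay as the last step left them, time stands still between calls to the robot, and variables do not carry over. Pictures are saved under pics/ and viewed, about 8 in all and at most 12, crops included, and the job is handed in when it is done.

```bash
mkdir -p pics; python3 - <<'E'
from workcell import telemetry, viewer
import cv2,pickle
for n in("top","scene"):
    f=viewer.grab_frame(n); pickle.dump(f,open(n+".pkl","wb")); cv2.imwrite(f"pics/{n}1.png",f["color"][:,:,::-1])
    print(n,f["K"],f["k1"],f["rvec"],f["tvec"])
s=telemetry.state();print(s)
E
```

```text
top [[579.89435003   0.         317.59423322]
 [  0.         579.89435003 242.02889124]
 [  0.           0.           1.        ]] -0.023640448624490096 [ 2.16389799 -2.15051666  0.16358944] [-4.94679667e-01  5.06374193e+02  1.35904330e+03]
scene [[458.31058844   0.         324.14762609]
 [  0.         458.31058844 242.10409174]
 [  0.           0.           1.        ]] -0.011893090861834188 [ 1.53935855  1.89074392 -0.88714247] [  89.9378897  -283.59601042 1506.1171674 ]
{'time_s': 0.1, 'qpos': array([-6.81246199e+01,  1.83475788e+01,  8.96977773e+01,  1.02971146e-03,
        7.20443252e+01, -1.14566590e+00]), 'qvel': array([ 0.04212666, -0.14951642, -0.17609581,  0.08850747,  0.03683528,
       -0.00823637]), 'effort': array([ 4.30475175e-04, -4.13332272e+01, -2.32509398e+01,  7.27675972e-02,
        4.21656913e-02, -5.43471128e-05]), 'ee_pos': array([ 224.71964976, -528.82288672,  232.21944018]), 'ee_rot': array([-1.79910356e+02, -2.77198157e-03,  2.30207256e+01]), 'force': array([0.02210443, 0.12006835, 0.50690891]), 'torque': array([-0.03233107, -0.01716003, -0.00306644]), 'gripper_width': 91.04346845340362}
```

View pics/top1.png

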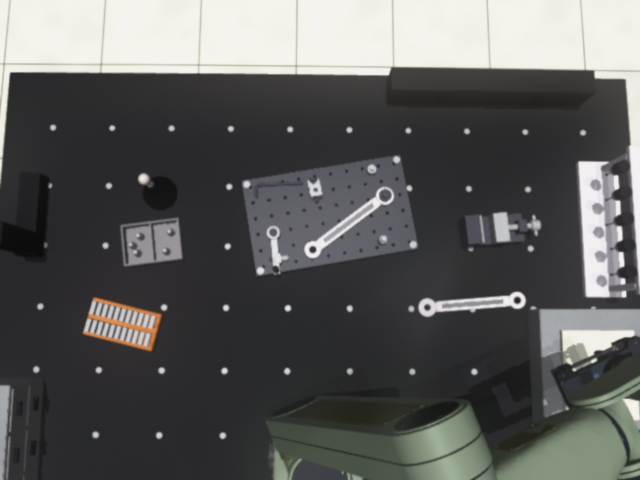

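View pics/scene1.png

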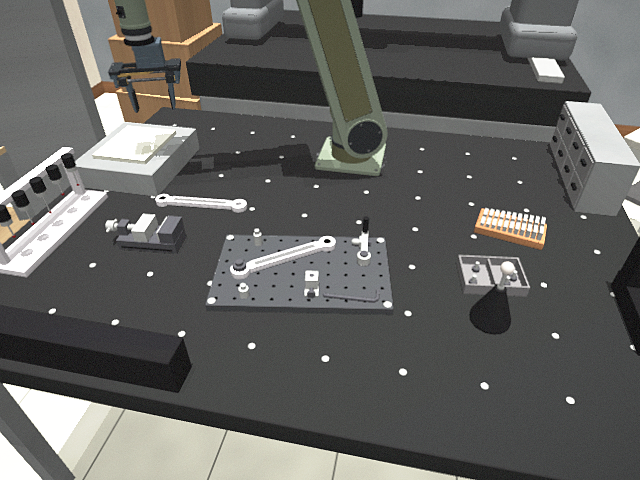

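The top view shows the fixture at about (330,215). The pin nut is at (385,196), the link's free end at (313,249), the stop at (315,187), the pusher pivot at (273,232) and its handle near (277,268). I'll enlarge that area and write the projection helper.

```bash
cat > h.py <<'E'
import numpy as np,cv2
def px2w(f,uv,z):
    K=f["K"];p=(np.array(uv,float)-K[:2,2])/[K[0,0],K[1,1]]
    u=p.copy()
    for _ in range(10): u=p/(1+f["k1"]*(u@u))
    R=cv2.Rodrigues(np.array(f["rvec"],float))[0];t=np.array(f["tvec"],float).ravel()
    c=-R.T@t;d=R.T@np.r_[u,1]
    return (c+d*(z-c[2])/d[2])[:2]
def w2px(f,P):
    d=np.array([f["k1"],0,0,0,0])
    return cv2.projectPoints(np.array([P],float),np.array(f["rvec"],float),np.array(f["tvec"],float),f["K"],d)[0].ravel()
def crop(f,x0,y0,x1,y1,s,name):
    c=cv2.resize(f["color"][y0:y1,x0:x1],None,fx=s,fy=s,interpolation=cv2.INTER_CUBIC)
    cv2.imwrite(name,c[:,:,::-1])
E
python3 - <<'E'
import pickle;from h import *
f=pickle.load(open("top.pkl","rb"))
crop(f,236,148,426,288,4.2,"pics/c1.png")
for n,uv,z in [("corner hole TR",(397,159.5),20),("TL",(247,184),20),("BL",(261,271),20),("BR",(413.5,244.5),20),("pin",(385,195.5),56),("end",(313,249),36),("pivot",(273,232),49),("handle",(277,268),84)]:
    print(n,px2w(f,uv,z).round(1))
E
```

```text
corner hole TR [ 716.9 -193.8]
TL [651.2 176.9]
BL [436.9 138.5]
BR [ 504.  -231.2]
pin [ 617.2 -158.1]
end [489.2  13.6]
pivot [527.7 109.2]
handle [438.6  96.5]
```

View pics/c1.png

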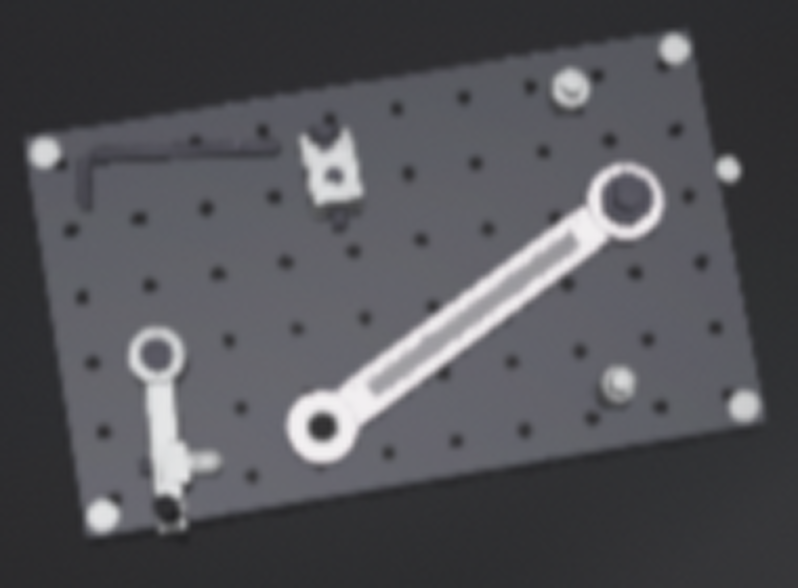

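The four corner bolts put the fixture at about (577, -27) with a yaw of 10.2°. The link is about 0.46 rad from seated, and the pusher is at about -0.04 rad. I'll shut the fingers and travel above the -x side of the link's end.

```bash
python3 -m jog '[[[4.1,-4.1,0],0,0],[[4.1,-4.1,0],0,0],[[4.1,-4.1,0],0,0],[[4.1,-4.1,0],0,0],[[4.1,-4.1,0],0,0],[[4.1,-4.1,0],0,0],[[4.1,-4.1,0],0,0],[[4.1,-4.1,0],0,0],[[4.1,-4.1,0],0,0],[[0,0,0],0,0]]' 20
cat >> h.py <<'E'
YAW=np.radians(10.2);C0=np.array([577.25,-27.4])
Rf=np.array([[np.cos(YAW),-np.sin(YAW)],[np.sin(YAW),np.cos(YAW)]])
def w2f(p): return Rf.T@(np.array(p)[:2]-C0)
def f2w(p): return Rf@np.array(p)+C0
def tool_to(fx,fy,z):
    "shift in tool axes (cm) from the present pose to fixture point, tool pointing down"
    from workcell import telemetry
    s=telemetry.state();y=np.radians(s["ee_rot"][2]);w=f2w([fx,fy]);d=w-s["ee_pos"][:2]
    c,n=np.cos(y),np.sin(y)
    print("t",s["time_s"],"fix",w2f(s["ee_pos"]).round(1),"z",s["ee_pos"][2].round(1),"rot",s["ee_rot"].round(2),"F",(Rf.T@s["force"][:2]).round(2),s["force"][2].round(2),"w",round(s["gripper_width"],1))
    print("tool shift cm",np.round(np.array([c*d[0]+n*d[1],n*d[0]-c*d[1],s["ee_pos"][2]-z])/10,2))
E
python3 -c "
from h import *;tool_to(-130,58,43)"
```

```text
time_s: 1.35
ee_pos: [425.4, -30.5, 230.1]
ee_rot: [-179.8, -0.1, 22.9]
force: [-0.6, -1.2, -1.1]
gripper_width: 0.4
t 1.35 fix [-150.    23.8] z 230.1 rot [-1.7975e+02 -6.0000e-02  2.2870e+01] F [-0.85 -1.11] -1.08 w 0.4
tool shift cm [ 2.7  -2.89 18.71]
```

```bash
python3 -m jog '[[[2.7,-2.9,0],0,0],[[0,0,0],6.3,0],[[0,0,0],6.3,0],[[0,0,5],0,0],[[0,0,5],0,0],[[0,0,3],0,0],[[0,0,0],0,0]]'
python3 - <<'E'
from h import *;tool_to(-130,58,43)
from workcell import viewer
f=viewer.grab_frame("top");crop(f,236,148,426,288,4.2,"pics/c2.png")
E
```

```text
time_s: 2.22
ee_pos: [437.4, 2.3, 96.4]
ee_rot: [-179.9, 0.1, 9.6]
force: [0.7, -0.0, -0.2]
gripper_width: 0.4
t 2.225 fix [-132.4   54. ] z 96.4 rot [-1.7993e+02  1.2000e-01  9.6200e+00] F [ 0.64 -0.15] -0.19 w 0.4
tool shift cm [ 0.23 -0.4   5.34]
```

View pics/c2.png

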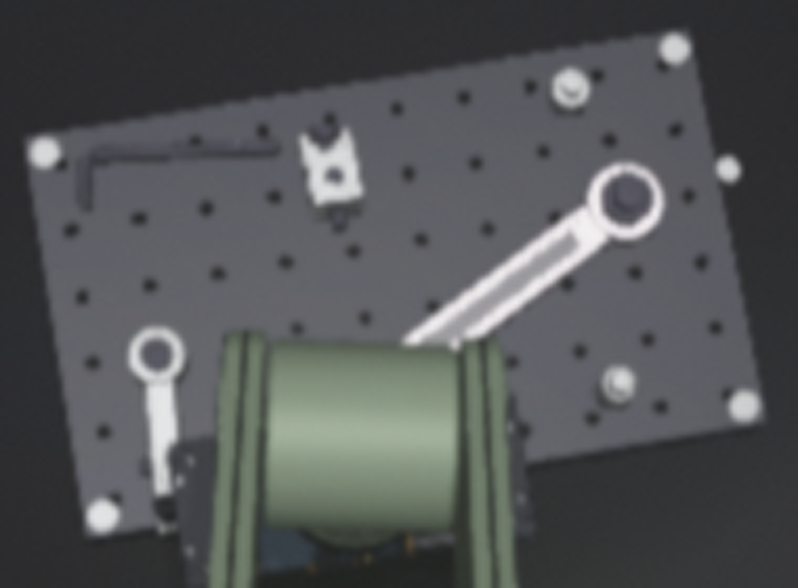

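The arm hides the gripper in this view, but nothing has moved. I'll go down and start pushing.

```bash
python3 -m jog '[[[0.2,-0.4,2.5],0,0],[[0,0,2.2],0,0],[[0,0,0.4],0,0],[[0,0,0],0,0]]'
python3 -c "
from h import *;tool_to(-115,58,45)"
```

```text
time_s: 2.78
ee_pos: [445.5, 4.9, 51.7]
ee_rot: [179.9, -0.8, 9.5]
force: [0.2, 0.1, 0.4]
gripper_width: 0.4
t 2.775 fix [-123.9   55.1] z 51.7 rot [179.88  -0.8    9.49] F [0.23 0.08] 0.39 w 0.4
tool shift cm [ 0.89 -0.3   0.67]
```

```bash
python3 -m jog '[[[0,-0.3,0.7],0,0],[[0.4,-0.1,0.1],0,0],[[0.4,-0.1,0],0,0],[[0.4,-0.1,0],0,0],[[0.4,-0.1,0],0,0],[[0.4,-0.1,0],0,0],[[0.4,-0.1,0],0,0],[[0.4,-0.1,0],0,0]]'
python3 -c "
from h import *;tool_to(-60,70,45)"
```

```text
time_s: 3.78
ee_pos: [466.5, 20.4, 44.8]
ee_rot: [180.0, -0.0, 9.5]
force: [-5.2, -0.5, 3.6]
gripper_width: 0.6
t 3.775 fix [-100.5   66.6] z 44.8 rot [ 1.8e+02 -2.0e-02  9.5e+00] F [-5.23  0.47] 3.61 w 0.6
tool shift cm [ 4.05 -0.39 -0.02]
```

```bash
for i in 1; do python3 -m jog '[[[0.3,-0.05,0],0,0],[[0.3,-0.05,0],0,0]]'; python3 -m jog '[[[0.3,-0.05,0],0,0]]';python3 -m jog '[[[0.3,-0.05,0],0,0]]'; done
python3 -m jog '[[[0.0,0,0],0,0]]'; python3 -m jog '[[[0.0,0,0],0,0]]'
python3 - <<'E'
from h import *;tool_to(-60,74,45)
from workcell import viewer
f=viewer.grab_frame("scene");crop(f,200,140,400,310,4,"pics/c3.png")
E
```

```text
time_s: 4.03
ee_pos: [469.7, 22.5, 44.6]
ee_rot: [-180.0, 0.4, 9.5]
force: [-5.0, -0.1, 4.1]
gripper_width: 0.6
time_s: 4.15
ee_pos: [471.3, 23.6, 44.5]
ee_rot: [-179.9, 0.6, 9.5]
force: [-6.0, 0.7, 4.7]
gripper_width: 0.6
time_s: 4.28
ee_pos: [472.9, 24.6, 44.4]
ee_rot: [-179.9, 0.7, 9.5]
force: [-5.5, 0.3, 4.7]
gripper_width: 0.5
time_s: 4.4
ee_pos: [472.9, 24.7, 44.4]
ee_rot: [-179.9, 0.7, 9.5]
force: [-1.7, -0.1, 0.4]
gripper_width: 0.2
time_s: 4.53
ee_pos: [473.0, 24.7, 44.4]
ee_rot: [-179.9, 0.7, 9.5]
force: [-2.2, 0.1, 1.1]
gripper_width: 0.4
t 4.525 fix [-93.4  69.8] z 44.4 rot [-179.91    0.74    9.54] F [-2.2   0.45] 1.14 w 0.4
tool shift cm [ 3.33 -0.46 -0.06]
```

View pics/c3.png

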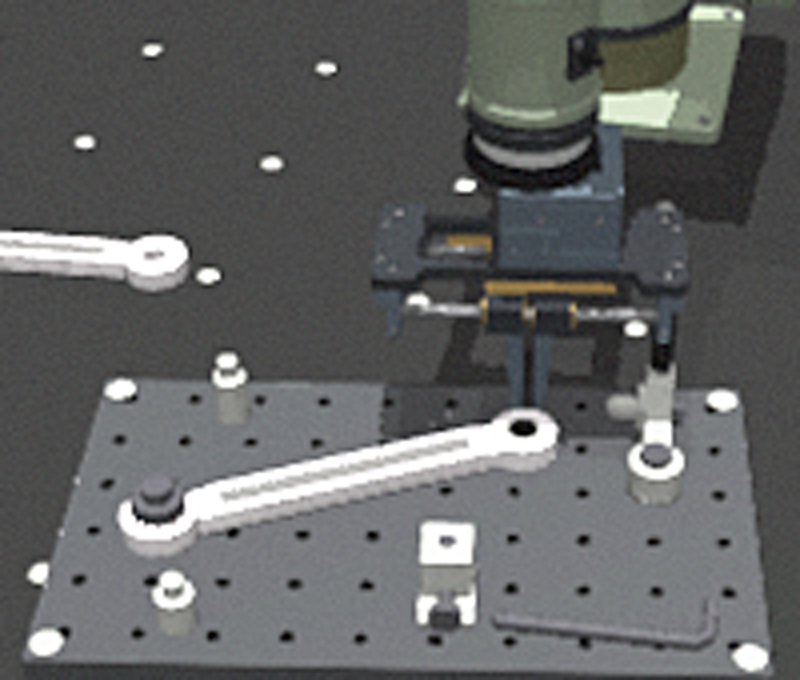

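The fingers push the boss squarely (boss at crop (523,430)), and the pusher is still swung away. The fingers drag slightly downward, so I'll push in larger rows with a little lift.

```bash
python3 -m jog '[[[0.5,-0.1,-0.1],0,0],[[0.7,-0.12,-0.05],0,0],[[0.7,-0.12,-0.05],0,0],[[0.7,-0.12,-0.05],0,0]]'; python3 -m jog '[[[0.7,-0.1,-0.05],0,0],[[0.7,-0.1,-0.05],0,0],[[0.7,-0.1,-0.05],0,0]]'
python3 -c "
from h import *;tool_to(-29,76,45)"
```

```text
time_s: 5.08
ee_pos: [500.2, 34.6, 46.4]
ee_rot: [-179.9, 0.6, 9.5]
force: [-2.2, 1.7, -0.3]
gripper_width: -0.2
time_s: 5.45
ee_pos: [522.7, 41.5, 47.8]
ee_rot: [-179.9, 0.6, 9.5]
force: [-1.9, 0.2, -0.6]
gripper_width: 0.4
t 5.45 fix [-41.5  77.5] z 47.8 rot [-179.89    0.57    9.52] F [-1.88  0.54] -0.57 w 0.4
tool shift cm [1.25 0.14 0.28]
```

```bash
python3 -m jog '[[[0.3,0,0],0,0],[[0.3,0,0],0,0],[[0.3,0,0],0,0]]';for i in 1; do python3 -m jog '[[[0.2,0,0],0,0]]'; python3 -m jog '[[[0.2,0,0],0,0]]'; python3 -m jog '[[[0.2,0,0],0,0]]'; done | grep -v rot
python3 -c "
from h import *;tool_to(-29,76,45)"
```

```text
time_s: 5.82
ee_pos: [531.5, 43.4, 47.7]
ee_rot: [-179.9, 0.7, 9.5]
force: [-1.8, 1.9, 0.7]
gripper_width: 0.6
time_s: 5.95
ee_pos: [533.7, 43.7, 47.7]
force: [-1.9, 1.5, 0.2]
gripper_width: 0.1
time_s: 6.08
ee_pos: [535.9, 44.0, 47.7]
force: [-1.5, 1.3, 0.1]
gripper_width: 0.0
time_s: 6.2
ee_pos: [538.0, 44.3, 47.6]
force: [-1.5, 0.9, 0.6]
gripper_width: 0.7
t 6.2 fix [-25.9  77.5] z 47.6 rot [-179.87    0.64    9.52] F [-1.32  1.14] 0.62 w 0.7
tool shift cm [-0.31  0.15  0.26]
```

```bash
(python3 -m jog '[[[0.15,0,0],0,0],[[0.15,0,0],0,0]]'; python3 -m jog '[[[0.15,0,0],0,0],[[0.15,0,0],0,0]]'; python3 -m jog '[[[0.15,0,0],0,0],[[0.15,0,0],0,0]]') | egrep 'pos|force'
```

```text
ee_pos: [541.2, 44.8, 47.6]
force: [-1.1, 1.3, 0.7]
ee_pos: [544.4, 45.3, 47.6]
force: [-1.7, 1.8, 0.1]
ee_pos: [547.6, 45.9, 47.6]
force: [-1.5, 1.6, 0.6]
```

```bash
(python3 -m jog '[[[0.1,0,0],0,0],[[0.1,0,0],0,0]]'; python3 -m jog '[[[0.1,0,0],0,0],[[0.1,0,0],0,0]]'; python3 -m jog '[[[0.1,0,0],0,0],[[0.1,0,0],0,0]]') | egrep 'pos|force'
```

```text
ee_pos: [549.6, 46.3, 47.5]
force: [-2.2, 1.2, 0.2]
ee_pos: [550.6, 46.5, 47.4]
force: [-4.8, 0.6, 2.9]
ee_pos: [550.7, 46.5, 47.5]
force: [-4.4, 0.0, 4.1]
```

Contact at TCP x ≈ 550.7: a 1 mm command no longer moves the link. I'll raise the push to about 6–7 N and hold it.

```bash
(python3 -m jog '[[[0.13,0,-0.03],0,0],[[0.13,0,-0.03],0,0]]'; python3 -m jog '[[[0.13,0,-0.03],0,0],[[0.13,0,-0.03],0,0]]') | egrep 'pos|force'
```

```text
ee_pos: [550.9, 46.5, 47.7]
force: [-5.9, -0.8, 1.9]
ee_pos: [550.9, 46.5, 47.8]
force: [-5.8, 0.2, 0.9]
```

```bash
(python3 -m jog '[[[0.14,0,-0.01],0,0],[[0.14,0,-0.01],0,0]]'; python3 -m jog '[[[0.14,0,-0.01],0,0],[[0.14,0,-0.01],0,0]]'; python3 -m jog '[[[0.14,0,-0.01],0,0],[[0.14,0,-0.01],0,0],[[0.14,0,-0.01],0,0]]') | egrep 'time|pos|rot|force'
```

```text
time_s: 8.45
ee_pos: [551.1, 46.5, 47.8]
ee_rot: [-179.8, 2.1, 9.6]
force: [-6.2, -0.8, 3.5]
time_s: 8.7
ee_pos: [551.1, 46.5, 47.9]
ee_rot: [-179.8, 2.4, 9.6]
force: [-5.8, -0.4, 3.0]
time_s: 9.07
ee_pos: [551.3, 46.6, 48.1]
ee_rot: [-179.8, 2.9, 9.6]
force: [-5.2, -0.5, 3.7]
```

That held about 5.8 N for over a second with the pusher swung away. Now I'll back off, lift and look.

```bash
python3 -m jog '[[[-0.3,0,0],0,0],[[-1.5,0,0],0,0],[[-2,0,0],0,0],[[0,0,-5],0,0.3],[[0,0,-5],0,1],[[-4,-3,-3],0,1],[[-4,-3,0],0,1],[[0,0,0],0,1]]'
python3 - <<'E'
from h import *;tool_to(-115,141,69)
from workcell import viewer
import pickle
f=viewer.grab_frame("scene");pickle.dump(f,open("s2.pkl","wb"));crop(f,200,140,400,310,4,"pics/c4.png")
E
```

```text
time_s: 10.07
ee_pos: [429.0, 86.1, 187.9]
ee_rot: [-179.9, 2.1, 9.5]
force: [0.6, -0.0, 0.7]
gripper_width: 47.5
t 10.075 fix [-125.8  138. ] z 187.9 rot [-179.91    2.11    9.51] F [ 0.59 -0.11] 0.69 w 47.5
tool shift cm [ 1.08 -0.31 11.89]
```

View pics/c4.png

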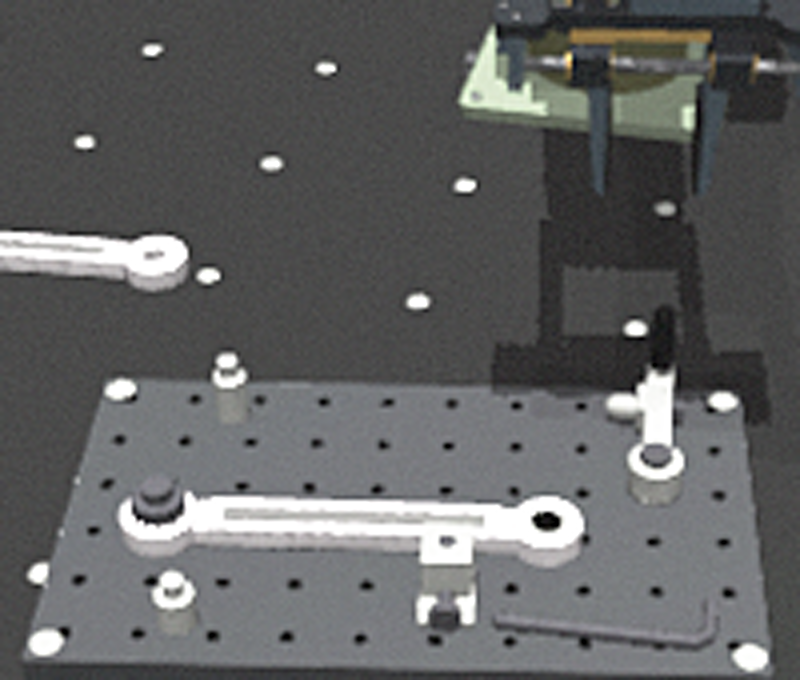

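The link lies against the stop, with its end bore at crop (546,520) and the handle top at (662,312). Next I'll compute the handle position and the final pusher angle.

```bash
python3 - <<'E'
from h import *;import pickle
from scipy.optimize import brentq
f=pickle.load(open("s2.pkl","rb"));
def P(cx,cy,z): return w2f(px2w(f,(200+cx/4,140+cy/4),z))
end=P(546,520,36);piv=P(656,455,49);h=P(662,312,84)
print("end",end,"pivot",piv,"handle",h,"pin",P(158,490,56))
for e in (end,np.array([-12.5+36,79.9])):
  pv=np.array([-25,142.])
  for c in (0,1.2,5,9.2):
    def g(th):
        u=np.array([-np.cos(th),-np.sin(th)]);t=np.array([np.sin(th),-np.cos(th)])
        return np.linalg.norm(pv+62*u+(25-c)*t-e)-27
    th=brentq(g,.9,1.75);print(e.round(1),c,round(th,3),round(np.degrees(th),1),"handle",pv+90*np.array([-np.cos(th),-np.sin(th)]))
hv=h-[-25,142.];print("theta now",np.arctan2(-hv[1],-hv[0]),np.hypot(*hv))
E
```

```text
end [25.27678402 81.47748344] pivot [-17.20452828 144.28243787] handle [-108.01076974  149.67760464] pin [  28.35082171 -134.66369277]
[25.3 81.5] 0 1.544 88.5 handle [-27.36856056  52.0311725 ]
[25.3 81.5] 1.2 1.563 89.6 handle [-25.68465301  52.0026042 ]
[25.3 81.5] 5 1.624 93.1 handle [-20.19925149  52.12813113]
[25.3 81.5] 9.2 1.694 97.1 handle [-13.94973518  52.68095585]
[23.5 79.9] 0 1.515 86.8 handle [-29.98680962  52.13826326]
[23.5 79.9] 1.2 1.534 87.9 handle [-28.30108597  52.0605602 ]
[23.5 79.9] 5 1.595 91.4 handle [-22.80404967  52.02679398]
[23.5 79.9] 9.2 1.665 95.4 handle [-16.53072251  52.39937869]
theta now -0.09222687920758868 83.36506165658733
```

```bash
python3 -m jog '[[[1.1,-0.3,5],0,1],[[0,0,3],0,1],[[0,0,0],0,1]]'
python3 -c "
from h import *;tool_to(-115,143,69)"
```

```text
time_s: 10.5
ee_pos: [443.4, 89.3, 106.6]
ee_rot: [-180.0, 1.5, 9.4]
force: [-0.3, 0.5, 0.2]
gripper_width: 81.7
t 10.5 fix [-111.1  138.6] z 106.6 rot [-179.99    1.5     9.41] F [-0.19  0.51] 0.2 w 81.7
tool shift cm [-0.4  -0.43  3.76]
```

```bash
python3 -m jog '[[[-0.4,-0.8,0],2,1],[[0,0,2],0,1],[[0,0,1.8],0,1],[[0,0,0],0,1]]'
python3 -c "
from h import *;tool_to(-115,147,69)"
```

```text
time_s: 11.0
ee_pos: [443.8, 95.8, 71.5]
ee_rot: [179.9, 0.9, 7.2]
force: [-1.1, -0.9, 0.4]
gripper_width: 90.8
t 11.0 fix [-109.5  144.9] z 71.5 rot [179.94   0.9    7.21] F [-1.21 -0.71] 0.4 w 90.8
tool shift cm [-0.56 -0.18  0.25]
```

```bash
python3 -m jog '[[[-0.5,-0.2,0.2],0,0.5],[[0,0,0],0,0],[[0,0,0],0,0],[[0,0,0],0,0],[[0,0,0],0,0]]' 12
python3 -c "
from h import *;tool_to(-115,147,69)"
```

```text
time_s: 11.62
ee_pos: [441.0, 97.4, 72.5]
ee_rot: [180.0, 0.5, 7.2]
force: [-0.9, 0.7, -0.5]
gripper_width: 44.1
t 11.625 fix [-112.   146.9] z 72.5 rot [179.96   0.52   7.18] F [-0.79  0.86] -0.47 w 44.1
tool shift cm [-0.3   0.01  0.35]
```

```bash
python3 -m jog '[[[0,0,0],0,0],[[0,0,0],0,0],[[0,0,0],0,0],[[0,0,0],0,0],[[0,0,0],0,0]]' 12
python3 -c "
from h import *;tool_to(-115,147,69)"
```

```text
time_s: 12.25
ee_pos: [440.6, 98.5, 72.5]
ee_rot: [-179.9, 0.6, 7.1]
force: [-0.0, 0.1, -0.4]
gripper_width: 13.2
t 12.25 fix [-112.2  148.2] z 72.5 rot [-179.91    0.57    7.11] F [-0.02  0.11] -0.4 w 13.2
tool shift cm [-0.27  0.13  0.35]
```

The handle is gripped at 13.2 mm, with θ ≈ -0.065. Now I'll swing it in.

```bash
python3 -m jog '[[[0.02,0.6,0],-3.5,0],[[0.04,0.9,0],-5.5,0],[[0.05,0.95,0],-5.5,0],[[0.05,0.95,0],-5.5,0]]' ; python3 -c "
from h import *;tool_to(-115,147,69)
from workcell import telemetry as t
p=w2f(t.state()['ee_pos'])-[-25,142];print('r',np.hypot(*p),'th',np.degrees(np.arctan2(-p[1],-p[0])))"
```

```text
time_s: 12.75
ee_pos: [449.6, 70.1, 72.5]
ee_rot: [-179.2, 0.4, 27.4]
force: [-1.9, 5.7, 1.7]
gripper_width: 13.4
t 12.75 fix [-108.4  118.5] z 72.5 rot [-179.19    0.39   27.43] F [-0.82  5.94] 1.71 w 13.4
tool shift cm [ 0.21 -2.92  0.35]
r 86.62930693928519 th 15.722761170124876
```

```bash
python3 -m jog '[[[0.03,1.0,0],-5.5,0],[[0.03,1.05,0],-5.5,0],[[0.03,1.05,0],-5.5,0],[[0.03,1.05,0],-5.5,0],[[0.03,1.05,0],-5.5,0],[[0.03,1.05,0],-5.5,0]]' ; cat > th.py <<'E'
from h import *
from workcell import telemetry as t
s=t.state();p=w2f(s['ee_pos'])-[-25,142];th=np.arctan2(-p[1],-p[0]);F=Rf.T@s['force'][:2]
print('r',np.hypot(*p),'th',np.degrees(th),'yawth',s['ee_rot'][2]-10.2,'Ft',F@[np.sin(th),-np.cos(th)],'Fr',F@[-np.cos(th),-np.sin(th)],s['force'][2].round(1),'z',s['ee_pos'][2].round(1),'w',s['gripper_width'])
E
python3 th.py
```

```text
time_s: 13.5
ee_pos: [487.9, 31.4, 72.3]
ee_rot: [-178.2, -0.6, 61.0]
force: [-4.2, 7.6, 4.9]
gripper_width: 13.8
r 86.1476394254551 th 52.435081787328265 yawth 50.79793009545078 Ft -7.248745158466864 Fr -4.8441691758925 4.9 z 72.3 w 13.756435905334591
```

```bash
python3 -m jog '[[[0.08,1.05,0],-5.5,0],[[0.06,1.05,0],-5.5,0],[[0.06,0.95,0],-5.5,0],[[0.05,0.6,0],-3,0]]';python3 th.py; python3 -m jog '[[[0.02,0.3,0],-1.5,0],[[0.02,0.3,0],-1.5,0]]'; python3 th.py
```

```text
time_s: 14.0
ee_pos: [516.1, 22.6, 72.2]
ee_rot: [-177.5, -1.4, 81.0]
force: [-5.7, 1.0, 6.1]
gripper_width: 14.0
r 86.04892827426598 th 72.16220656766468 yawth 70.77059711192847 Ft -5.835735993282016 Fr -0.26846144978498776 6.1 z 72.2 w 14.03799275752579
time_s: 14.25
ee_pos: [518.2, 22.6, 72.1]
ee_rot: [-177.1, -1.5, 84.0]
force: [-5.9, 1.3, 5.9]
gripper_width: 14.4
r 85.85987354001378 th 73.56491419943792 yawth 73.81386830435663 Ft -5.979559305446213 Fr -0.6605124015384554 5.9 z 72.1 w 14.405813917839406
```

```bash
python3 -m jog '[[[0.02,0.5,-0.03],-3,0],[[0.02,0.5,-0.03],-3,0]]'; python3 th.py;python3 -m jog '[[[0.02,0.4,-0.03],-2,0],[[0.02,0.4,-0.03],-2,0]]'; python3 th.py; python3 -m jog '[[[0.02,0.4,-0.02],-2,0]]'; python3 th.py
```

```text
time_s: 14.5
ee_pos: [523.4, 22.5, 72.1]
ee_rot: [-176.6, -1.9, 90.1]
force: [-5.8, 1.0, 5.2]
gripper_width: 14.6
r 85.49318261861522 th 77.04800885484066 yawth 79.9492099614728 Ft -5.872781969637905 Fr -0.7456119267507244 5.2 z 72.1 w 14.595002791013552
time_s: 14.75
ee_pos: [526.7, 22.7, 72.0]
ee_rot: [-176.1, -2.1, 94.3]
force: [-5.2, -1.4, 4.9]
gripper_width: 14.8
r 85.21988599794234 th 79.25882708514146 yawth 84.06251385249759 Ft -5.209151764690316 Fr 1.473085347723589 4.9 z 72.0 w 14.791633906549183
time_s: 14.88
ee_pos: [528.4, 22.9, 72.0]
ee_rot: [-175.9, -2.3, 96.3]
force: [-5.4, -0.4, 5.5]
gripper_width: 14.4
r 85.08263217426554 th 80.39235427029698 yawth 86.11937405875332 Ft -5.38292734030224 Fr 0.38944670598302433 5.5 z 72.0 w 14.413388005630729
```

```bash
python3 -m jog '[[[0,0.4,-0.02],0,0],[[0,0.4,-0.02],0,0]]'; python3 th.py;python3 -m jog '[[[0,0.35,-0.02],0,0]]'; python3 th.py
python3 - <<'E'
from h import *
from workcell import viewer
f=viewer.grab_frame("scene");crop(f,270,180,400,290,6,"pics/c5.png")
E
```

```text
time_s: 15.12
ee_pos: [531.1, 22.9, 71.9]
ee_rot: [-175.2, -2.2, 96.3]
force: [-7.3, -1.2, 6.3]
gripper_width: 15.5
r 85.13837582883622 th 82.2206168472888 yawth 86.1488552745148 Ft -7.393063497318569 Fr 0.9328489448041869 6.3 z 71.9 w 15.479987256745675
time_s: 15.25
ee_pos: [531.8, 22.9, 71.9]
ee_rot: [-174.8, -2.3, 96.4]
force: [-7.6, -0.4, 6.7]
gripper_width: 15.5
r 85.17397233374804 th 82.7131977485313 yawth 86.15690793843896 Ft -7.599478076635279 Fr 0.05901518608706158 6.7 z 71.9 w 15.475725637323318
```

View pics/c5.png

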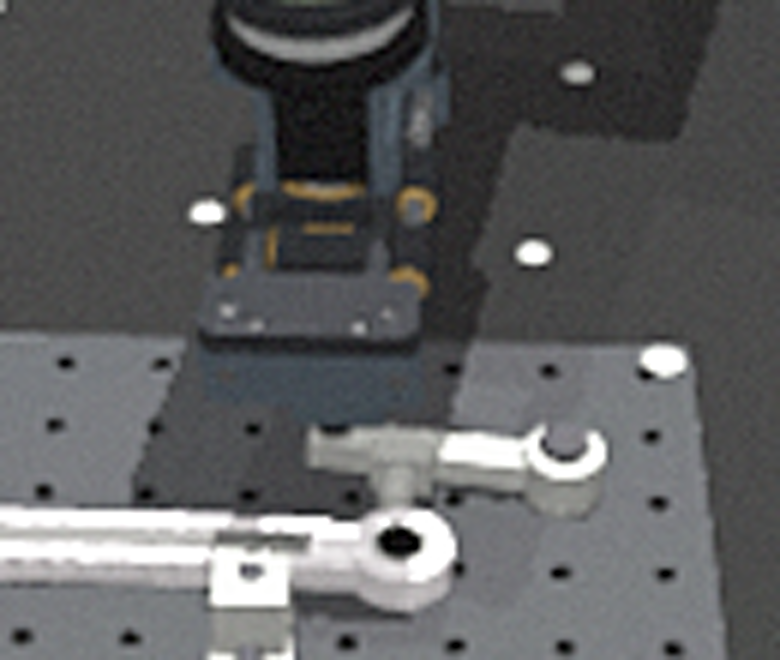

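The nose at crop (398,490) is just reaching the boss, and the tangential force has risen by about 2 N, which fits first contact. About 7 mm of handle travel remains.

```bash
python3 -m jog '[[[0,0.5,-0.03],0,0],[[0,0.5,-0.03],0,0]]'; python3 th.py;python3 -m jog '[[[0,0.5,-0.03],0,0],[[0,0.5,-0.03],0,0]]'; python3 th.py
```

```text
time_s: 15.55
ee_pos: [535.6, 22.9, 71.7]
ee_rot: [-174.0, -2.2, 96.4]
force: [-7.4, -0.9, 7.3]
gripper_width: 15.6
r 85.44571698196582 th 85.2272561097056 yawth 86.20293724245785 Ft -7.455415858093524 Fr 0.22486865994864141 7.3 z 71.7 w 15.591429243239844
time_s: 15.8
ee_pos: [538.9, 22.9, 71.6]
ee_rot: [-173.1, -2.2, 96.4]
force: [-9.1, -2.2, 7.2]
gripper_width: 16.1
r 85.78110021334629 th 87.4540308548188 yawth 86.24768802769398 Ft -9.26817100681702 Fr 0.931794978583785 7.2 z 71.6 w 16.114197707670655
```

```bash
python3 -m jog '[[[0,0,0],0,0],[[0,0,0],0,0],[[0,0,0],0,0]]'; python3 th.py
python3 - <<'E'
from h import *
from workcell import viewer
f=viewer.grab_frame("scene");crop(f,270,180,400,290,6,"pics/c6.png")
E
```

```text
time_s: 16.18
ee_pos: [538.8, 22.9, 71.7]
ee_rot: [-173.1, -2.3, 96.4]
force: [-1.6, 0.8, 1.5]
gripper_width: 16.0
r 85.78774084684747 th 87.3884040127543 yawth 86.23298675695611 Ft -1.4981350285376895 Fr -0.9991428917675922 1.5 z 71.7 w 16.017592277916055
```

View pics/c6.png

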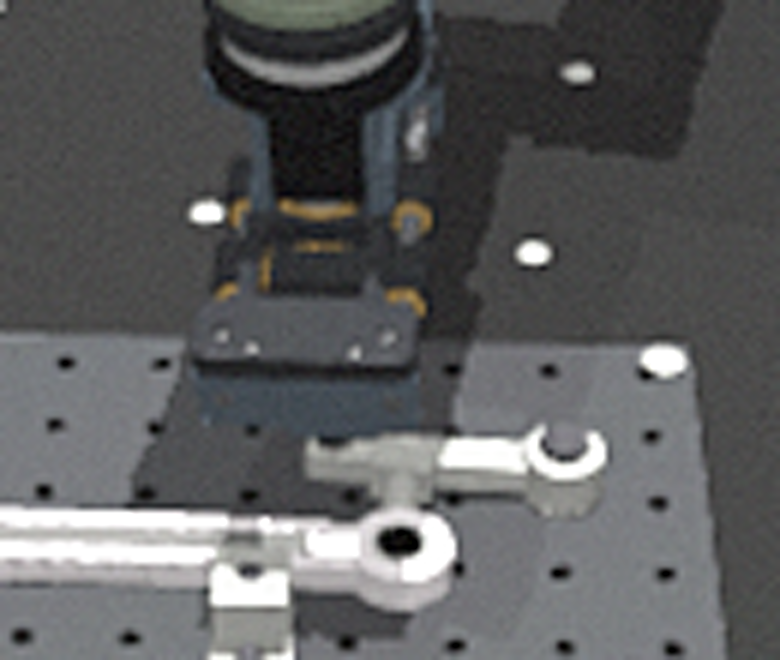

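The arm has turned further and the link stays at the stop. I'll open gently, lift straight up along the handle and inspect from above.

```bash
python3 -m jog '[[[0,0,0],0,0.35],[[0,0,0],0,0.6],[[0,0,0],0,0.6],[[0,0,0],0,0.6]]'; python3 th.py; python3 -m jog '[[[0,0,-3],0,0.6],[[0,0,-4],0,0.6],[[-5,0,-3],0,0.6],[[-6,0,0],0,0.6],[[-6,0,0],0,0.6],[[-4,0,0],0,0.6],[[0,0,0],0,0.6]]'
python3 - <<'E'
from h import *
from workcell import viewer
import pickle
f=viewer.grab_frame("top");pickle.dump(f,open("t3.pkl","wb"));crop(f,246,168,346,268,6,"pics/c7.png")
f=viewer.grab_frame("scene");pickle.dump(f,open("s3.pkl","wb"));crop(f,280,215,400,295,6.6,"pics/c8.png")
E
```

```text
time_s: 16.73
ee_pos: [539.1, 22.4, 71.2]
ee_rot: [-173.1, -2.2, 96.4]
force: [-0.3, -0.1, -0.1]
gripper_width: 53.1
r 86.32321340868727 th 87.50042162959579 yawth 86.24167630807874 Ft -0.27091426375580097 Fr 0.06325522853761058 -0.1 z 71.2 w 53.09789362896201
time_s: 17.6
ee_pos: [576.9, -194.5, 165.2]
ee_rot: [-173.2, -2.1, 96.6]
force: [-0.7, 0.9, 0.1]
gripper_width: 54.9
```

View pics/c7.png

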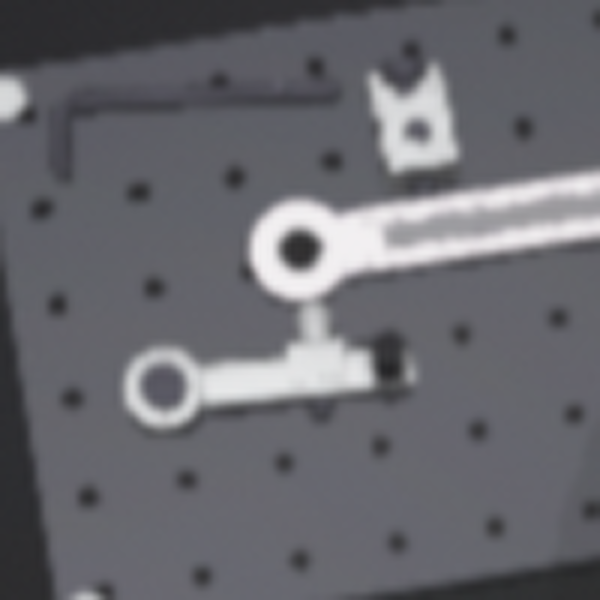

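The nose at crop (314,320) bears on the end boss (bore at (300,250)). The pivot is at (164,387) and the handle top at (388,355). Next I'll estimate the compression from these.

```bash
python3 - <<'E'
from h import *;import pickle
f=pickle.load(open("t3.pkl","rb"))
def P(cx,cy,z): return w2f(px2w(f,(246+(cx+.5)/6-.5,168+(cy+.5)/6-.5),z))
pv=P(164,387,49);end=P(300,250,36);h=P(388,355,84);a1=P(210,385,40);a2=P(360,369,40)
nom=np.array([-25,142.]);print("pv",pv,"end",end,"handle",h,np.linalg.norm(h-pv))
for nm,d in(("handle",h-pv),("arm",a2-a1)):
  th=np.arctan2(-d[1],-d[0]);u=np.array([-np.cos(th),-np.sin(th)]);t=np.array([np.sin(th),-np.cos(th)])
  for p in(pv,nom):
    r=end-p;along=r@u;perp=r@t;off=perp-np.sqrt(27**2-(along-62)**2)
    print(nm,"th",th,"along",along,"perp",perp,"compress",25-off)
E
```

```text
pv [-24.70199061 143.43531011] end [23.27942102 80.8818268 ] handle [-32.76513888  54.68154033] 89.11927967933661
handle th 1.4801965183747172 along 57.95576714276603 perp 53.444206341964424 compress -1.7488100984832435
handle th 1.4801965183747172 along 56.499381078219756 perp 53.6111324932183 compress -2.177381501780232
arm th 1.5079170258132069 along 59.41481198338862 perp 51.81731615596825 compress 0.058635974491590304
arm th 1.5079170258132069 along 57.96361213087805 perp 52.02454476656601 compress -0.32796122166264396
```

View pics/c8.png

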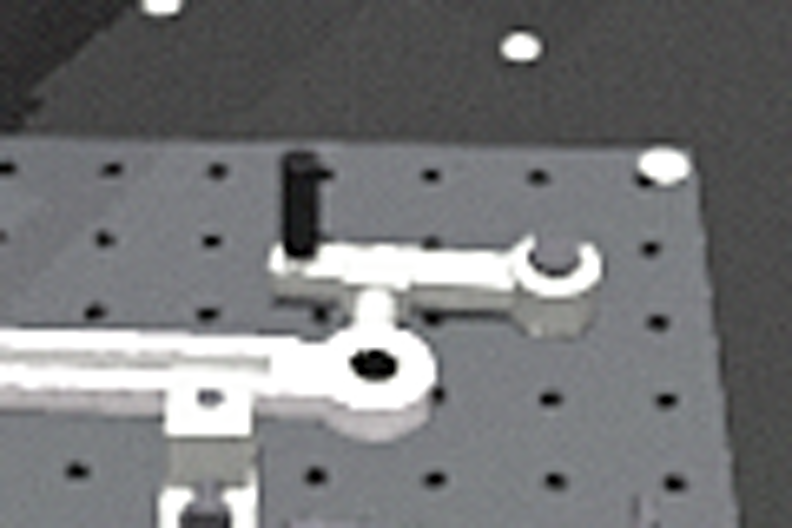

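Visually the compression comes out between 0 and 3 mm, which isn't conclusive. I'll fit the arm edges and the boss at sub-pixel level.

```bash
cat > comp.py <<'E'
import sys,pickle;from h import *
f=pickle.load(open(sys.argv[1],"rb"));g=cv2.cvtColor(f["color"],cv2.COLOR_RGB2GRAY).astype(float)
def edge(prof,lo):  # first/last crossing of the half level, subpixel
    m=(prof.max()+np.median(prof[:3]))/2;i=np.where(prof>m)[0];a,b=i[0],i[-1]
    A=a-(prof[a]-m)/(prof[a]-prof[a-1]);B=b+(prof[b]-m)/(prof[b]-prof[b+1]);return lo+A,lo+B
pts=[]
for u in list(range(281,293)):
    A,B=edge(g[223:240,u],223);pts.append((u,(A+B)/2,B-A))
pts=np.array(pts);print(pts.round(2).tolist())
pts=pts[abs(pts[:,2]-np.median(pts[:,2]))<0.6]
W=np.array([w2f(px2w(f,p[:2],40)) for p in pts])
c=cv2.HoughCircles(cv2.resize(f["color"][190:225,270:325],None,fx=8,fy=8,interpolation=cv2.INTER_CUBIC).mean(2).astype(np.uint8),cv2.HOUGH_GRADIENT,1,400,param1=80,param2=12,minRadius=55,maxRadius=80)[0,0]
euv=(270+(c[0]+.5)/8-.5,190+(c[1]+.5)/8-.5);end=w2f(px2w(f,euv,36));print("end px",euv,"r mm",c[2]/8*2.3,end)
bt=g[195:225,285:315];
# arm line: through nominal pivot ring and free fit
vx,vy,x0,y0=cv2.fitLine(W.astype(np.float32),cv2.DIST_HUBER,0,.01,.01).ravel()
d=np.array([vx,vy]);d=d if d[1]<0 else -d
pc=w2f(px2w(f,(246+164.5/6-.5,168+387.5/6-.5),49))
for nm,u,p in(("fit",d,np.array([x0,y0])),("via pivot",None,pc),("nominal pivot",None,np.array([-25,142.]))):
    if u is None: u=W.mean(0)-p;u/=np.linalg.norm(u)
    t=np.array([-u[1],u[0]]);perp=(end-p)@t;al=(end-pc)@u
    print(nm,"th",np.arctan2(-u[1],-u[0]),"al",al,"perp",perp,"compress",25-perp+np.sqrt(27**2-(al-62)**2))
E
python3 comp.py t3.pkl
```

```text
[[281.0, 231.57, 6.15], [282.0, 231.4, 6.23], [283.0, 231.21, 6.41], [284.0, 231.1, 6.45], [285.0, 231.08, 6.39], [286.0, 231.04, 6.34], [287.0, 230.99, 6.33], [288.0, 230.94, 6.28], [289.0, 230.92, 6.22], [290.0, 230.82, 6.09], [291.0, 230.63, 6.09], [292.0, 230.46, 6.09]]
end px (np.float32(296.0), np.float32(209.0)) r mm 18.630001 [23.71567296 79.78617822]
fit th 1.4856377 al 59.300279626410656 perp 52.41962701811071 compress -0.5549381141902572
via pivot th 1.524416191678596 al 61.335873030532404 perp 51.316593961386445 compress 0.6752369392476538
nominal pivot th 1.5319272416684817 al 61.719580758682085 perp 51.09646311102238 compress 0.9020806469120224
```

The compression is about 0.5–1 mm, which is too little. I want about 4 mm more at the nose, roughly 6 mm at the handle, so I'll go back and regrip.

```bash
cat > to.py <<'E'
import sys,numpy as np;from scipy.spatial.transform import Rotation as R
from workcell import telemetry
s=telemetry.state();d=np.array(eval(sys.argv[1]),float)-s["ee_pos"]
print(s["ee_pos"].round(1),"tool shift cm",(R.from_euler("xyz",s["ee_rot"],degrees=True).inv().apply(d)/10).round(2),"w",s["gripper_width"])
E
python3 to.py '[539,22.4,150]'
```

```text
[ 576.7 -191.7  165.4] tool shift cm [21.64 -0.94  2.49] w 55.014756175734526
```

```bash
python3 -m jog '[[[5.4,-0.2,0.6],0,0.6],[[5.4,-0.2,0.6],0,0.6],[[5.4,-0.2,0.6],0,0.6],[[5.0,-0.2,0.6],0,0.6],[[0,0,0],0,0.6]]'; python3 to.py '[539,22.4,100]';python3 to.py '[539,22.4,71]'
```

```text
time_s: 18.32
ee_pos: [537.7, 31.0, 150.6]
ee_rot: [-173.2, -2.3, 97.1]
force: [0.3, -0.6, 0.8]
gripper_width: 54.5
[537.7  31.  150.6] tool shift cm [-1.08  0.62  4.98] w 54.48294362027822
[537.7  31.  150.6] tool shift cm [-1.2   0.96  7.86] w 54.48294362027822
```

```bash
python3 -m jog '[[[-1.1,0.6,1],0,0.6],[[0,0,3],0,0.6],[[0,0,0],0,0.6]]'; python3 to.py '[539,22.4,71]'
```

```text
time_s: 18.7
ee_pos: [541.0, 20.2, 108.4]
ee_rot: [-173.3, -2.2, 97.2]
force: [1.0, 0.3, -0.8]
gripper_width: 54.5
[541.   20.2 108.4] tool shift cm [0.09 0.27 3.74] w 54.511685229806815
```

```bash
python3 -m jog '[[[0.1,0.3,2],0,0.6],[[0,0,1.7],0,0.6],[[0,0,0],0,0.6]]'; python3 to.py '[539,22.4,71]'
```

```text
time_s: 19.08
ee_pos: [542.7, 19.0, 72.4]
ee_rot: [-173.5, -2.2, 97.0]
force: [0.1, -0.0, -0.1]
gripper_width: 55.0
[542.7  19.   72.4] tool shift cm [ 0.37 -0.3   0.19] w 54.99635001294956
```

```bash
python3 -m jog '[[[0.3,-0.35,0.1],0,0.6],[[0,0,0],0,0.3],[[0,0,0],0,0],[[0,0,0],0,0],[[0,0,0],0,0],[[0,0,0],0,0],[[0,0,0],0,0],[[0,0,0],0,0]]' 12; python3 th.py; python3 to.py '[545,22.4,71]'
```

```text
time_s: 20.08
ee_pos: [539.3, 20.6, 75.0]
ee_rot: [-173.7, -2.1, 97.0]
force: [-1.4, -0.7, 2.5]
gripper_width: 15.3
r 88.1080838366306 th 87.47644065483694 yawth 86.7519710980441 Ft -1.5153465432661053 Fr 0.4757347008710419 2.5 z 75.0 w 15.267898232612115
[539.3  20.6  75. ] tool shift cm [0.09 0.63 0.34] w 15.267898232612115
```

```bash
python3 -m jog '[[[0,0.5,0],0,0],[[0,0.5,0],0,0]]'; python3 th.py; python3 -m jog '[[[0,0.5,0],0,0]]'; python3 th.py
```

```text
time_s: 20.32
ee_pos: [542.1, 20.9, 74.7]
ee_rot: [-172.7, -2.1, 97.0]
force: [-10.2, -2.8, 10.8]
gripper_width: 15.6
r 88.2793149421452 th 89.31177129641634 yawth 86.82031436515842 Ft -10.504840450489153 Fr 1.1034432707235362 10.8 z 74.7 w 15.61872432802273
time_s: 20.45
ee_pos: [543.1, 20.9, 74.6]
ee_rot: [-172.1, -2.1, 97.0]
force: [-10.1, -2.2, 11.6]
gripper_width: 15.7
r 88.37809876286448 th 89.99124547223096 yawth 86.8472496812529 Ft -10.289653720294751 Fr 0.3819086381333272 11.6 z 74.6 w 15.748533881795499
```

```bash
python3 -m jog '[[[0,0.5,-0.05],0,0],[[0,0.5,-0.05],0,0]]'; python3 th.py; python3 -m jog '[[[0,0,0],0,0],[[0,0,0],0,0.35],[[0,0,0],0,0.6],[[0,0,0],0,0.6],[[0,0,0],0,0.6]]'; python3 th.py; python3 -m jog '[[[0,0,-3],0,0.6],[[0,0,-4],0,0.6],[[-5,0,-3],0,0.6],[[-6,0,0],0,0.6],[[-6,0,0],0,0.6],[[-4,0,0],0,0.6],[[0,0,0],0,0.6]]'
python3 - <<'E'
from h import *
from workcell import viewer
import pickle
f=viewer.grab_frame("top");pickle.dump(f,open("t4.pkl","wb"));crop(f,246,168,346,268,6,"pics/c9.png")
E
python3 comp.py t4.pkl
```

```text
time_s: 20.7
ee_pos: [544.5, 21.0, 74.6]
ee_rot: [-170.9, -2.1, 97.1]
force: [-10.6, -2.2, 8.0]
gripper_width: 16.3
r 88.53312926328749 th 90.8664437765883 yawth 86.90431596984824 Ft -10.792383374953427 Fr 0.1520730122826409 8.0 z 74.6 w 16.257459234191533
time_s: 21.32
ee_pos: [546.5, 21.4, 74.4]
ee_rot: [-171.2, -2.2, 97.1]
force: [0.1, -0.4, -0.1]
gripper_width: 53.0
r 88.58227426979339 th 92.16518642511598 yawth 86.89230694776947 Ft 0.03866443958321229 Fr 0.4008848972344026 -0.1 z 74.4 w 52.959187081302
time_s: 22.2
ee_pos: [591.0, -194.1, 167.8]
ee_rot: [-171.3, -2.1, 97.3]
force: [-1.0, 0.0, 0.6]
gripper_width: 54.6
[[281.0, 231.05, 6.38], [282.0, 230.98, 6.4], [283.0, 230.9, 6.37], [284.0, 230.75, 6.24], [285.0, 230.5, 6.28], [286.0, 230.22, 6.47], [287.0, 230.1, 6.43], [288.0, 230.03, 6.35], [289.0, 229.95, 6.35], [290.0, 229.82, 6.33], [291.0, 229.64, 6.21], [292.0, 229.46, 5.93]]
end px (np.float32(295.25), np.float32(209.125)) r mm 18.9175 [23.71915295 81.62488962]
fit th 1.5512613 al 60.85277955091535 perp 48.753567154569666 compress 3.222049339612667
via pivot th 1.5786741946949467 al 62.18995392182454 perp 47.93271174869575 compress 4.066620048731817
nominal pivot th 1.588636458787239 al 62.664378307768814 perp 47.63435741849097 compress 4.35746729685879
```

View pics/c9.png

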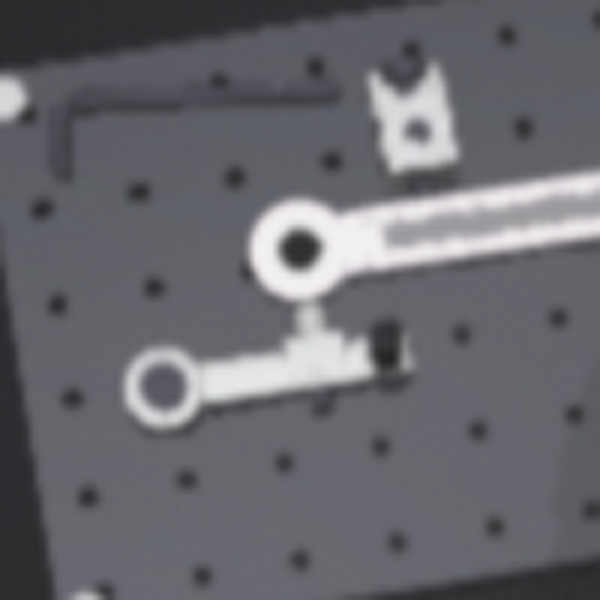

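The image fit now gives a compression of about 3–4.5 mm, near mid-range. The handle force points to a nose force of about 5 N. The link hasn't moved off the stop and the gripper is clear, so I'm handing in.

```bash
python3 -c "
from workcell import job_done,telemetry
print(job_done(),telemetry.state()['time_s'])"
```

```text
the job is handed in; nothing more can be done
the job is handed in; nothing more can be done
```

The link is pressed on the stop screw with the spring pusher swung in against its end. The job was handed in at about 22 s on the robot clock; no verdict was reported.

- **Seating the link:** I pushed the free end with shut fingers until it met the screw. I then held about 5–6 N at the fingers for over a second, with the pusher still swung away at about -0.06 rad. That works out to at most about 8 N on the screw, estimated from the lever arm rather than measured.
- **Setting the pusher:** I gripped the handle and swung the pusher in. The first look from above showed the plunger only about 0–1 mm in, below the required 1.2 mm. I gripped the handle again and moved it about 5–6 mm further.
- **Last checks:**
  - The picture fit puts the plunger 3.2–4.4 mm in, against a target of about 5 mm and a limit of 1.2–9.2 mm. That reading is good to about 1.5 mm.
  - The handle force suggests about 5 N at the nose, or roughly 4–5 mm in, so the two agree.
  - The link had not visibly moved off the stop, and the gripper was open and about 90 mm or more clear of the fixture.
- **What disagreed:** The scene camera placed points about 8 mm off from the top camera, so I used it only for relative positions. During the first approach, the handle force alone could not show clearly when the nose first touched the link.

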